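Fill the divided socket crate and lock it with its bar

TASK

Stand each of the three chrome deep sockets in the crate cell whose floor liner has the colour of its top band, upright on the cell floor. Then lay the aluminium retaining bar across the crate so that it lies flat in the yellow-lipped brackets at both ends, inside the lips. Set things down rather than dropping them, and leave the black stock sockets in their cells and everything else on the counter where it is.

Things in the scene. Friction and masses are not known exactly. Their poses are not given: they have to be found in the camera images.
- crate: Blue crate with 2 x 3 open square cells, fixed to the counter, 130 x 192 mm. Origin: centre of its underside; x short side, y long side, z up. Cell centres at x = -31 or +31, y = -62, 0 or +62 mm; cells 56 mm square inside, walls 6 mm thick; floor top at z = 4, wall tops at z = 40 mm. Dark steel brackets 60 mm wide (x) beyond both ends, |y| = 108 to 134 mm, seats at z = 95 mm.
- bar_home (a point): Point midway between the two bracket seats, 95 mm above the crate's underside, axes as the crate's: where the bar's origin belongs, its y axis along this y (either way round). Yellow lips rise 12 mm above the seats: side lips with inner faces at x = -24 and +24 mm, end stops with inner faces at y = -128 and +128 mm; the seats reach in to |y| = 108 mm.
- liner_green: Green square liner, 54 mm wide and 1 mm thick, flat on the floor of one crate cell, at that cell's centre (which cell varies); it is where the green-banded socket belongs. Origin: centre of its underside, 4 mm above the crate's underside.
- liner_red: Red square liner, 54 mm wide and 1 mm thick, flat on the floor of one crate cell, at that cell's centre (which cell varies); it is where the red-banded socket belongs. Origin: centre of its underside, 4 mm above the crate's underside.
- liner_yellow: Yellow square liner, 54 mm wide and 1 mm thick, flat on the floor of one crate cell, at that cell's centre (which cell varies); it is where the yellow-banded socket belongs. Origin: centre of its underside, 4 mm above the crate's underside.
- liner_grey: Grey square liner, 54 mm wide, on the floor of the spare cell that stays empty. Origin: centre of its underside.
- socket_green: Chrome deep socket with a green band round its top 18 mm: an upright cylinder 40 mm in diameter and 85 mm tall, 0.25 to 0.5 kg, standing among the clutter on the counter. Origin: centre of its underside; z up.
- socket_red: Chrome deep socket with a red band round its top 18 mm: an upright cylinder 40 mm in diameter and 85 mm tall, 0.25 to 0.5 kg, standing among the clutter on the counter. Origin: centre of its underside; z up.
- socket_yellow: Chrome deep socket with a yellow band round its top 18 mm: an upright cylinder 40 mm in diameter and 85 mm tall, 0.25 to 0.5 kg, standing among the clutter on the counter. Origin: centre of its underside; z up.
- stock1: Black deep socket, 40 mm in diameter and 85 mm tall, already standing in a crate cell (which varies). Origin: centre of its underside; z up. Leave it there.
- stock2: Black deep socket, 40 mm in diameter and 85 mm tall, already standing in a crate cell (which varies). Origin: centre of its underside; z up. Leave it there.
- bar: Retaining bar: flat aluminium bar 244 mm long (along its y), 36 mm wide (x), 6 mm thick, 0.18 to 0.35 kg, with an orange grip block at its middle, on top: 24 mm wide (x), 50 mm long (y), from 6 to 34 mm above the underside. Origin: centre of its underside. It starts flat on the counter.
- jar: Closed jar with paper label, 50 mm in diameter, 75 mm tall, standing; bystander. Origin: centre of its underside.
- stub: Short black socket, 46 mm in diameter, 50 mm tall, standing; bystander. Origin: centre of its underside.
- clamp: Steel hose-clamp ring, 50 mm in diameter, 22 mm tall, lying flat; bystander. Origin: centre of its underside.
- tape: Yellow tape measure, 50 mm (x) by 36 mm (y), 50 mm tall; bystander. Origin: centre of its underside.
Mind the look-alikes: they are no part of the job. Leave any orange or purple look-alike of the socket_green alone.

How it is judged:
By the outcome, as a careful person would: the job done as asked, in the order asked, and still so for the second after the job is handed in, with the robot touching nothing.
It also fails if it takes over 72 s, if anything falls off the work surface, if the arm or the gripper's body presses on something with over 40 N, if the wrist force passes 120 N, or if a joint passes its speed limit or range.

ROBOT

A 6-joint arm with a two-finger parallel gripper is mounted at the origin on the work surface. World frame = base frame: x ahead of the robot, y to its left, z up, the work surface at z = 0. Lengths are in mm, angles in rad, forces in N, time in s.
With the tool pointing down it reaches from about 350 to 975 mm from the base axis. Payload 17.4 kg.
Tool frame: the origin (TCP) lies where the fingers leave the gripper's body, on its centre line; the fingertips stand env.tips_ahead ahead of it and the grasp point (between the pads) lies 54 mm ahead of it (env.tips_ahead is the distance from the TCP to the fingertips, in mm); z points along the fingers, y is the line along which they close (so a half turn about z gives the same grasp; the last joint's range is limited). The gripper opens to 85 mm and grips with 20 to 120 N. Pads are 22 mm wide; open, the fingers measure 114 mm over their backs; the gripper's body (76 mm by 85 mm) begins 54 mm behind the grasp point. The pads swing forward as they close: fully open they stand 13 mm farther back than shut.
Start: joints at [1.283, 0.116, 1.442, -0, 1.584, -0.038], TCP at [166.875, 654.054, 303.903] pointing down, gripper open.
Joint ranges: [-2.83, 2.83], [-0.83, 2.19], [0.07, 2.5], [-1.14, 4.28], [0.01, 3], [-2.97, 2.97]. Speed limits (rad/s): [1.89, 1.89, 2.22, 3.14, 3.14, 3.14].

INTERFACE

Orientations are given as a rotation vector (axis times angle).
In Python, from cell import env gives the robot as it stands. The module is installed in compiled form; this text tells all that it offers. Calls block until the motion is done:
- env.reach(position, orientation): joint-space move of the TCP to a pose.
- env.move_straight(position, rot=None, vel=150, stop_force=None): straight line of the TCP; rot=None keeps the orientation; vel is the mean speed in mm/s. With stop_force (N) it stops when the force on the tool has changed by that much, and returns True; else False.
- env.movej(angles): joint-space move.
- env.grip(opening): opening from 0.0 (shut) to 1.0 (fully open); the grip force is fixed at half the most; returns when the fingers have stopped.
- env.pause(seconds).
- env.ik(position, orientation): joint angles nearest the present ones, or None.
- env.read_camera(name): name is "scene" or "top" or "wrist"; returns a dict with "image" (420x560x3 uint8, blue, green, red), "range_z" (420x560 float32, mm along the optical axis (not along the pixel's ray), 0 where there is no reading), "fx", "fy", "cx", "cy" (pixels), "rvec" (rotation vector, rad) and "tvec" (3), from world to camera coordinates, as OpenCV has them; the wrist camera has in their place "tool_from_camera" (4x4, takes a point from camera to tool coordinates, whose origin is the TCP and whose axes are the flange's). Camera axes: x right, y down, z forward; pixel columns grow to the right and rows downward; lengths in mm; the calibration is good to about 2 mm. The wrist camera is an equidistant fisheye: a pixel r from the principal point sees the ray r / f radians off the axis. A picture is of the moment at which its call begins: read the wrist's pose just before it.
A pose or a line that the arm cannot do raises env.MotionError and nothing moves.
- env.hand_in(): hands the job in; it is judged then, once.
Readings, each from a call of its own:
- env.read_time_s(): time.
- env.read_joint_positions(): joint angles.
- env.read_qd(): joint speeds.
- env.read_tau(): joint torques, N m.
- env.read_tool_pos(): TCP position.
- env.read_tool_rot(): TCP orientation.
- env.read_force(): force on the tool from outside, world axes, zero at the start.
- env.read_moment(): the same for the moment, N m.
- env.read_width(): opening from 0.0 (shut) to 1.0 (fully open).
- env.read_gripper_force(): force on a finger pad.
Only numpy, scipy, OpenCV 4.12 (cv2) and the standard library are available. Lean on these libraries where they do the work, as an engineer would, in place of code of your own. Each camera call takes 0.05 s, during which the arm holds its last target. There are 200 camera calls.

## Working session

There is one attempt and no reset: what is moved stays moved. The work goes in short steps, each a Python script; the robot and the scene stay as the last script left them, time stands still between calls to the robot, and variables do not carry over. Pictures are saved under pics/ and viewed, at most 10 in all, crops included, and the job is handed in when it is done.

```bash
mkdir -p pics
cat > h.py <<'E'
import numpy as np, cv2
from cell import env
def shot(n):
    c=env.read_camera(n); return c
def cloud(c):
    R,_=cv2.Rodrigues(np.array(c["rvec"],float)); t=np.array(c["tvec"],float).ravel()
    z=c["range_z"].astype(float); v,u=np.mgrid[:z.shape[0],:z.shape[1]]
    P=np.stack([(u-c["cx"])/c["fx"]*z,(v-c["cy"])/c["fy"]*z,z],-1)
    W=(P-t)@R; W[z==0]=np.nan
    return W
E
python3 - <<'E'
from h import *
import pickle
for n in("scene","top"):
    c=shot(n); cv2.imwrite(f"pics/{n}0.png",c["image"]); pickle.dump(c,open(f"{n}0.pkl","wb"))
    R,_=cv2.Rodrigues(np.array(c["rvec"],float)); print(n,c["fx"],-R.T@np.array(c["tvec"]).ravel())
print(env.tips_ahead,env.read_tool_rot(),env.read_time_s())
E
```

```text
scene 497.8779940907243 [1075.8246085    73.09104378  900.36702665]
top 422.575416843847 [ 406.33317492  -42.30911245 1190.59035643]
72.6 [-3.91323750e-01 -3.11695612e+00  1.63893400e-03] 0.1
```

View pics/top0.png

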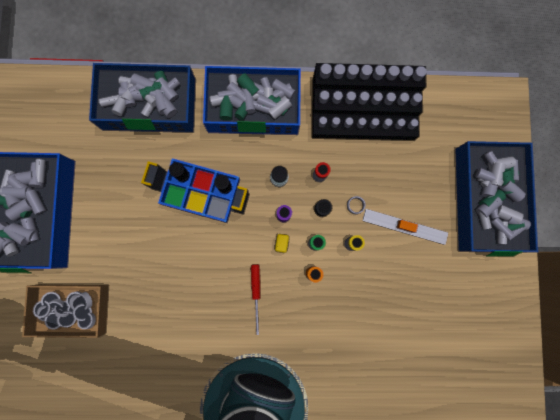

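View pics/scene0.png

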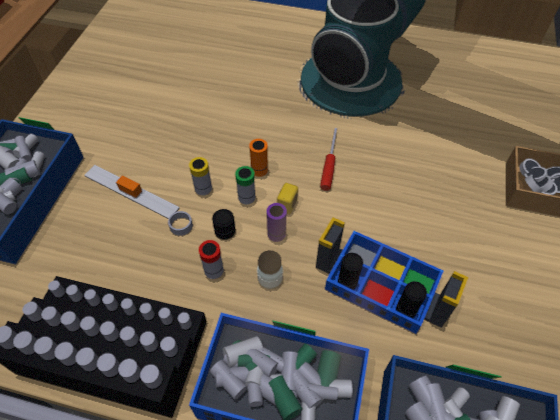

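The top view shows the following:
- **Crate:** around (200,190), with stock sockets at (179,170) and (224,184). Liners are red (203,181), green (174,196), yellow (197,202) and grey (217,208).
- **Sockets:** red (321,171), green (317,242) and yellow (356,242).
- **Bar:** at (405,226).
- **Look-alikes:** purple (284,213) and orange (314,273).

The scene view shows the same layout.

```bash
cat > m.py <<'E'
from h import *
import pickle,sys
H={"red":[(0,8),(172,180)],"yellow":[(24,34)],"green":[(45,90)],"blue":[(105,125)],"orange":[(9,19)],"purple":[(126,160)]}
def mask(im,col):
    h=cv2.cvtColor(im,cv2.COLOR_BGR2HSV); m=0
    for a,b in H[col]: m=m|cv2.inRange(h,(a,130,60),(b,255,255))
    return m>0
def rect(P): (c,s,a)=cv2.minAreaRect(P[:,:2].astype(np.float32)); return np.round(c,1),np.round(s,1),round(a,1)
if __name__=="__main__":
  for n in("top","scene"):
    c=pickle.load(open(n+"0.pkl","rb")); W=cloud(c); im=c["image"]; print(n)
    z=W[...,2]; area=(W[...,0]>300)&(W[...,0]<900)&(abs(W[...,1])<480)
    flat=W[area&(z<15)&(z>-15)]; print(" counter z",np.median(flat[:,2]))
    for col in H:
        m=(mask(im,col)&area).astype(np.uint8)
        k,l,st,ce=cv2.connectedComponentsWithStats(m)
        for i in range(1,k):
            if st[i,4]<18: continue
            P=W[l==i]; P=P[np.isfinite(P[:,0])]
            if len(P)<10: continue
            zt=np.percentile(P[:,2],95); 
            if col=="blue" and st[i,4]>6000: continue
            T=P[P[:,2]>zt-6]
            print(" ",col,np.round(ce[i]),st[i,4],"ztop %.0f"%zt,"med",np.round(np.median(P,0)),"rect",*rect(T))
E
python3 m.py
```

```text
top
 counter z -0.009735471209105135
  red [322. 170.] 142 ztop 88 med [ 640. -171.   85.] rect [ 642.1 -172.7] [38.2 40.2] 44.7
  red [203. 180.] 268 ztop 9 med [621. 158.   5.] rect [621.1 158.1] [44.7 48. ] 75.2
  red [255. 280.] 281 ztop 27 med [344.   3.  23.] rect [344.4   3.5] [86.3 21.9] 1.4
  yellow [148. 167.] 25 ztop 109 med [639. 285. 106.] rect [632.4 284.7] [15.1 39.8] 48.1
  yellow [241. 199.] 51 ztop 112 med [552.  39. 107.] rect [556.2  45.4] [22.9 56.8] 75.1
  yellow [196. 201.] 289 ztop 9 med [561. 175.   5.] rect [560.6 174.3] [45.6 50.2] 75.1
  yellow [281. 243.] 204 ztop 53 med [445. -66.  49.] rect [445.5 -66.3] [30.7 46.4] 79.6
  yellow [355. 242.] 128 ztop 88 med [ 448. -257.   84.] rect [ 449.7 -262.6] [36.7 35. ] 0.4
  green [159.  74.] 43 ztop 97 med [891. 271.  93.] rect [891.5 270. ] [16. 24.] 2.9
  green [247.  83.] 176 ztop 101 med [871.  34.  97.] rect [869.3  31.3] [56.9 21.7] 41.6
  green [150.  89.] 83 ztop 100 med [849. 294.  97.] rect [849.7 291.4] [14.8 52.4] 27.4
  green [226. 108.] 163 ztop 94 med [804.  89.  90.] rect [806.5  90.6] [54.  24.2
[... 2405 characters left out ...]
top 99 med [879.  33.  95.] rect [876.7  35.7] [40.7 24.2] 40.3
  green [462. 417.] 21 ztop 95 med [833. 305.  92.] rect [833.6 304.9] [ 3.7 16.5] 35.9
  blue [385. 280.] 3453 ztop 41 med [593. 171.  32.] rect [589.3 162. ] [192.6 133. ] 75.4
  blue [280. 350.] 1849 ztop 91 med [766.   4.  85.] rect [829.   19.3] [139.  259.9] 0.5
  blue [455. 382.] 883 ztop 91 med [766. 272.  89.] rect [812.6 319.1] [104.6 261. ] 0.3
  orange [259. 158.] 511 ztop 85 med [ 380. -149.   58.] rect [ 365.9 -154.9] [41.4 37.6] 16.2
  orange [129. 186.] 321 ztop 35 med [ 505. -413.   30.] rect [ 500.8 -417.7] [49.7 24.8] 75.6
  purple [273. 210.] 84 ztop 86 med [527. -80.  84.] rect [524.8 -73.6] [32.8 40.1] 68.5
```

Both views agree to 2 mm, and the sizes and heights match. The crate centre is (588.4, 162.4) with its long axis at 75.4°. I'll start with red, closing along the cell diagonals so the fingers clear the neighbouring cells.

```bash
cat > job.py <<'E'
from m import *
from scipy.spatial.transform import Rotation as Ro
C=np.array([588.4,162.4]); A=np.radians(75.4)
cy=np.array([np.cos(A),np.sin(A)]); cx=np.array([cy[1],-cy[0]])
cell=lambda i,j: C+31*i*cx+62*j*cy
def rot(phi):
    y=np.array([np.cos(phi),np.sin(phi),0]); z=np.array([0,0,-1.]); x=np.cross(y,z)
    return Ro.from_matrix(np.stack([x,y,z],1)).as_rotvec()
P3=lambda p,z:[float(p[0]),float(p[1]),float(z)]
def best(pick,place,z,phis):
    def cost(f):
        q=[env.ik(P3(p,z),rot(f)) for p in(pick,place)]
        return 9 if any(x is None for x in q) else max(abs(x[5]) for x in q)
    f=min(phis,key=cost); print("phi",round(np.degrees(f)),"q6",cost(f)); return f
HI=285
def socket(pick,place):
    d=np.radians(45); f=best(pick,place,HI,[A-d,A+d,A-3*d,A+3*d]); r=rot(f)
    env.grip(0.8)
    env.reach(P3(pick,HI-65),r); env.move_straight(P3(pick,118),vel=180)
    env.grip(0.0); w=env.read_width(); print("width",w,env.read_gripper_force())
    if not .35<w<.6: raise SystemExit("bad grasp")
    env.move_straight(P3(pick,HI),vel=300); env.reach(P3(place,HI),r)
    env.move_straight(P3(place,128),vel=220)
    print("touch",env.move_straight(P3(place,121.5),vel=25,stop_force=8),env.read_tool_pos(),"t",env.read_time_s())
    env.grip(0.66); env.move_straight(P3(place,HI-60),vel=250)
    print("t",env.read_time_s())
S={"red":((642.2,-172.6),cell(1,0)),"green":((447.9,-160),cell(-1,1)),"yellow":((449.5,-263),cell(-1,0))}
E
python3 - <<'E'
from job import *
socket(*S["red"])
c=shot("top"); cv2.imwrite("pics/t1.png",cv2.resize(c["image"][130:280,120:460],None,fx=2.2,fy=2.2))
E
```

```text
phi 30 q6 0.8314950511601431
width 0.45318021448821744 59.73857402801514
touch True [619.02707814 154.64417248 123.60604702] t 7.9667
t 8.8417
```

View pics/t1.png

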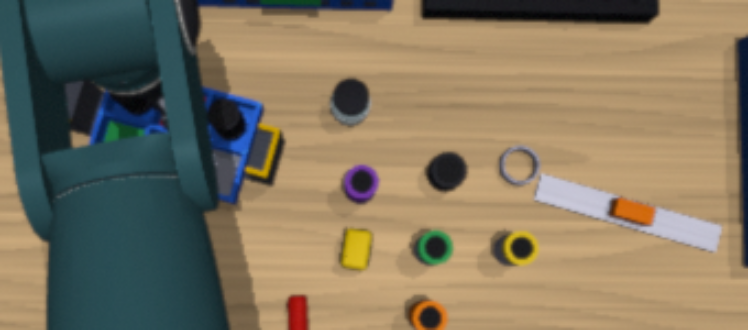

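Red touched down at the expected height. The arm hides the red cell at upper left, and the other objects haven't moved. Next are green and yellow, then a check of the crate and bar with the arm out of the way.

Run:
```python
from job import *
socket(*S["green"]); socket(*S["yellow"])
env.reach([500,-300,300],rot(A))
c=shot("top"); W=cloud(c); im=c["image"]; pickle.dump(c,open("top2.pkl","wb"))
cv2.imwrite("pics/t2.png",cv2.resize(im[140:280,120:460],None,fx=2.2,fy=2.2))
for n,(p,q) in S.items():
    T=W[mask(im,n)&(np.hypot(W[...,0]-q[0],W[...,1]-q[1])<35)&(W[...,2]>70)&(W[...,2]<100)]
    print(n,len(T),np.round(np.percentile(T[:,2],50)) if len(T) else 0,rect(T) if len(T) else 0,np.round(q))
c0=pickle.load(open("top0.pkl","rb")); W=cloud(c0)
m=(W[...,2]>3.5)&(W[...,2]<45)&(np.hypot(W[...,0]-500,W[...,1]+417)<140)
k,l,st,ce=cv2.connectedComponentsWithStats(m.astype(np.uint8)); i=1+np.argmax(st[1:,4]); print("bar",rect(W[l==i]))
print(env.read_time_s())
```

```text
phi 30 q6 0.9273146940300689
width 0.46207159181657864 59.47515249252319
touch True [574.60662958 230.38796434 123.29699987] t 14.9917
t 15.875
phi 30 q6 1.1089515305861952
width 0.45641006063695344 59.358458518981934
touch True [558.72854475 170.19001032 122.89618929] t 22.5917
t 23.475
red 142 89.0 (array([617. , 154.2]), array([38.5, 38.9]), 61.1) [618. 155.]
green 136 89.0 (array([574.2, 229.7]), array([40.8, 39.6]), 64.3) [574. 230.]
yellow 134 89.0 (array([557.1, 169.8]), array([38.2, 38.9]), 1.1) [558. 170.]
bar (array([ 501.7, -409.9]), array([262.1,  51.2]), 71.0)
25.275
```

View pics/t2.png

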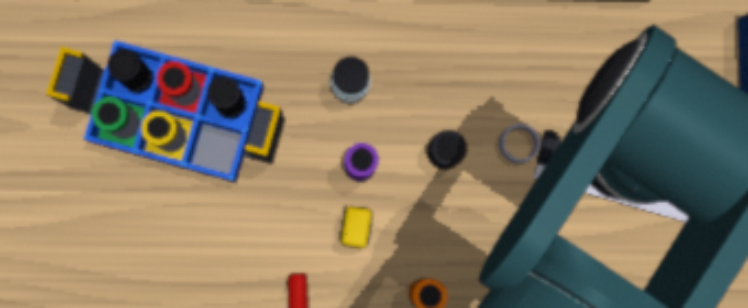

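All three sockets stand upright in the right cells. Next I measure the bar axis and check the bracket positions.

Run:
```python
from job import *
c=pickle.load(open("top0.pkl","rb")); W=cloud(c); h=cv2.cvtColor(c["image"],cv2.COLOR_BGR2HSV)
m=(h[...,1]<60)&(h[...,2]>130)&(W[...,2]>0)&(W[...,2]<16)&(np.hypot(W[...,0]-500,W[...,1]+417)<135)
m=cv2.morphologyEx((m|(mask(c["image"],"orange")&(W[...,1]<-380))).astype(np.uint8),cv2.MORPH_OPEN,np.ones((3,3)))
k,l,st,ce=cv2.connectedComponentsWithStats(m); i=1+np.argmax(st[1:,4]); P=W[l==i]; print("bar",st[i,4],rect(P))
v,u=np.where(l==i); print((u.min(),u.max(),v.min(),v.max()))
for j in("scene0","top2"):
    c=pickle.load(open(j+".pkl","rb")); W=cloud(c); d=W[...,:2]-C; Y=d@cy; X=d@cx
    m=mask(c["image"],"yellow")|((cv2.cvtColor(c["image"],cv2.COLOR_BGR2HSV)[...,0]<36)&(cv2.cvtColor(c["image"],cv2.COLOR_BGR2HSV)[...,1]>120))
    for s in(1,-1):
        q=m&(abs(Y*s-120)<30)&(abs(X)<45)&(W[...,2]>98)&(W[...,2]<116)
        print(j,s,q.sum(),"X",np.round(np.percentile(X[q],[1,99]),1),"Y",np.round(np.percentile(Y[q],[1,99]),1))
```

```text
bar 556 (array([ 487.2, -464.4]), array([147.5,  37.7]), 75.4)
(np.int64(398), np.int64(447), np.int64(220), np.int64(243))
scene0 1 249 X [-29.2  31.3] Y [108.2 133.7]
scene0 -1 212 X [-29.6  31. ] Y [-134.  -108.2]
top2 1 120 X [-30.9  29.3] Y [108.3 134.7]
top2 -1 105 X [-30.3  28.8] Y [-133.8 -108.9]
```

Bar axis is 75.4° and its centre is about (500, -417.5). The brackets are within 1 mm of the crate frame. Now I place the bar.

Run:
```python
from job import *
b=np.array([500.,-417.5]); f=best(b,C,HI,[A-np.pi/2,A+np.pi/2]); r=rot(f)
env.grip(0.6); env.reach(P3(b,200),r); env.move_straight(P3(b,105),vel=180)
print("hit",env.move_straight(P3(b,81.5),vel=60,stop_force=10)); z0=env.read_tool_pos()[2]
env.grip(0); w=env.read_width(); print("width",w,"z0",z0)
if not .15<w<.42: raise SystemExit("bad")
env.move_straight(P3(b,HI),vel=250); env.reach(P3(C,HI),r)
env.move_straight(P3(C,95+z0+6),vel=150)
c=shot("scene"); cv2.imwrite("pics/s3.png",cv2.resize(c["image"][180:350,260:500],None,fx=3,fy=3)); pickle.dump(c,open("s3.pkl","wb"))
W=cloud(c); d=W[...,:2]-C; Y=d@cy; X=d@cx; hs=cv2.cvtColor(c["image"],cv2.COLOR_BGR2HSV)
m=(hs[...,1]<60)&(hs[...,2]>110)&(abs(W[...,2]-107)<12)&(abs(X)<45)&(abs(Y)<145)
for s in(1,-1):
    q=m&(Y*s>60); print(s,q.sum(),"X",np.percentile(X[q],[2,98]),"Y",np.percentile(Y[q],[2,98]),"z",np.median(W[q][:,2])) if q.sum() else print("none")
print(env.read_time_s())
```

```text
phi -15 q6 0.48232822597377734
hit False
width 0.26898534771497457 z0 81.31952850315757
1 600 X [-14.46808736  19.55938351] Y [ 61.66072718 119.42526361] z 106.16750115915934
-1 553 X [-16.13588695  18.80675104] Y [-121.96084698  -61.31641962] z 105.93491848605458
32.3167
```

View pics/s3.png

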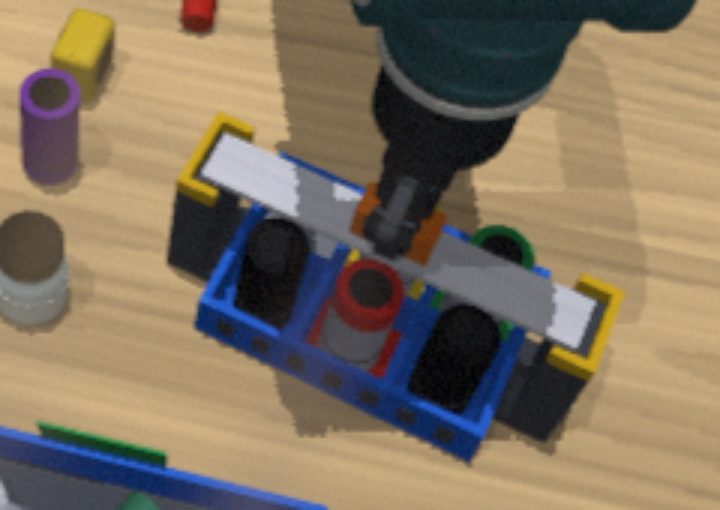

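The bar hovers between the lips at (205-230,150) and (570-600,320), about 1 mm off centre and level. I'll lower it and release.

Run:
```python
from job import *
T=C+1.2*cy-0.8*cx
print("touch",env.move_straight(P3(T,173),vel=20,stop_force=8),env.read_tool_pos())
env.grip(0.55); env.move_straight(P3(T,HI),vel=150)
env.reach([400,-150,350],rot(A-np.pi/2)); env.pause(.3)
for n in("top","scene"):
    c=shot(n); W=cloud(c); d=W[...,:2]-C; Y=d@cy; X=d@cx; hs=cv2.cvtColor(c["image"],cv2.COLOR_BGR2HSV)
    m=(hs[...,1]<60)&(hs[...,2]>110)&(abs(W[...,2]-102)<10)&(abs(X)<45)&(abs(Y)<145)
    for s in(1,-1):
        q=m&(Y*s>60); print(n,s,q.sum(),"X",np.percentile(X[q],[2,98]),"Y",np.percentile(Y[q],[2,98]),"z",np.median(W[q][:,2]))
    cv2.imwrite(f"pics/{n}4.png",c["image"])
print(env.read_time_s())
```

```text
touch True [588.34254826 163.28926384 177.0951991 ]
top 1 336 X [-16.62671018  18.02481255] Y [ 61.02053784 123.55485782] z 100.90309019640443
top -1 335 X [-18.21160505  16.94340646] Y [-120.8625434   -61.35707989] z 100.86463623447378
scene 1 621 X [-15.54872813  19.17588541] Y [ 61.31943076 120.94386564] z 99.81784367215809
scene -1 534 X [-16.86392289  17.77713532] Y [-120.91749242  -61.12504065] z 99.61478516173196
35.7167
```

View pics/scene4.png

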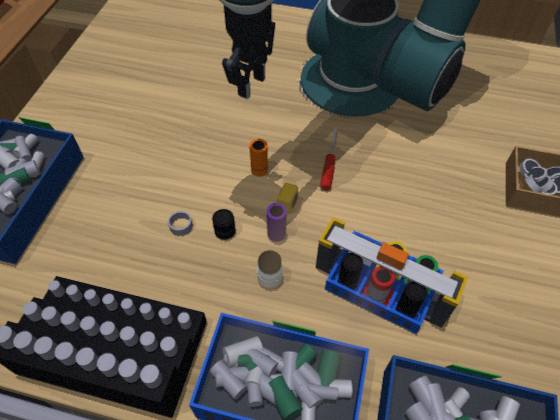

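The bar lies flat in both brackets, from (335,235) to (450,290), with its top at about 101 mm. The sockets are upright and the bystanders haven't moved.

```bash
python3 -c "
from cell import env
print(env.hand_in())"
```

```text
the job is handed in; nothing more can be done
None
```

I handed the job in at about 36 s: all three sockets stand upright in their colour-matched cells, the bar lies flat inside the lips of both brackets, and the stock and bystanders look undisturbed in the last image.

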